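Recipe tablet on the revolving stand

ROBOT

A 7-joint arm with a two-finger parallel gripper is mounted at the origin on a cart in front of the work surface, level with it; the furniture and walls round the work are solid. World frame = base frame: x ahead of the robot, y to its left, z up, the work surface at z = 0. Lengths are in m, angles in degrees, forces in N, time in s.
With the tool pointing down it reaches from about 0.425 to 0.875 m from the base axis. Payload 4.7 kg.
Tool frame: the origin (TCP) lies between the finger pads; the fingertips stand 8 mm ahead of it and the grasp point (between the pads) lies 11 mm behind it (env.tip_extent is the distance from the TCP to the fingertips, in m); z points along the fingers, y is the line along which they close (so a half turn about z gives the same grasp; the last joint's range is limited). The gripper opens to 87 mm and grips with 3 to 60 N. Pads are 19 mm wide; open, the fingers measure 117 mm over their backs; the gripper's body (75 mm by 190 mm) begins 51 mm behind the grasp point.
Start: joints at [75.693, 18.392, -4.016, 83.108, 1.295, 78.541, -3.26], TCP at [0.169, -0.628, 0.231] pointing down, gripper open.
Joint ranges: [-163.93, 163.93], [-17.29, 119.83], [-79.2, 71.16], [3.27, 140.29], [-89.18, 269.18], [5.43, 117.66], [-154.24, 154.24]. Speed limits (degrees/s): [147.25, 147.25, 180, 180, 180, 180, 180].

INTERFACE

Orientations are given as [roll, pitch, yaw] about the fixed x, y, z axes, in that order (R = Rz(yaw) Ry(pitch) Rx(roll)).
In Python, from cell import sensors, vision, workorder, env gives the robot as it stands.
- The arm moves only by the tool drive_tool, never from a script. Its argument "moves" is a list of rows, each an object of numbers: "x", "y", "z": the shift along the tool's x, y, z in mm; "rx", "ry", "rz": the turn, a rotation vector about the tool's x, y, z in rad; "fingers": the closure, from -1 (fully open) to 1 (shut). In form: [{"x": .., "y": .., "z": .., "rx": .., "ry": .., "rz": .., "fingers": ..}, ...]. A call has 1 to 20 rows; each row is the pose to reach, as a shift and turn from the pose commanded when the call began, along the tool's axes at that moment; what a row does not reach only later rows make up. A row lasts 1/8 s, in which the tool goes at most 62.5 mm and 10.7 degrees, less where a joint would pass 70% of its speed; a pose out of reach is approached as far as the arm can. A call with a gripper value outside its range is refused whole. The fingers move at their own pace and stop on an object; "force" is the grip in N (left out, the last holds). Time passes only in rows, so rows that repeat a pose let the fingers close. It gives the time, the measured TCP pose, the force, the opening and the grip force at its end, in the units of the state.
- sensors.get_obs(): the state, without advancing time (a new reading comes with each control period).
- vision.read_camera(name): name is "side" or "top"; returns a dict with "image" (384x512x3 uint8, red, green, blue), "fx", "fy", "cx", "cy" (pixels), "R" (3x3) and "t" (3): a world point X has camera coordinates R X + t. Camera axes: x right, y down, z forward; pixel columns grow to the right and rows downward; lengths in m; the calibration is good to about 2 mm. A picture is of the moment at which its call begins. There is no depth.
- workorder.sign_off(): hands the job in; it is judged then, once.
The state is a dict: "time_s": time; "qpos": joint angles; "joint_velocities": joint speeds; "effort": joint torques, N m; "tool_pos": TCP position; "tool_rot": TCP orientation; "force": force on the tool from outside, world axes, zero at the start; "wrist_torque": the same for the moment, N m; "grip_width": finger opening in m; "grasp_force": force on a finger pad.
Only numpy, scipy, OpenCV 4.12 (cv2) and the standard library are available. Lean on these libraries where they do the work, as an engineer would, in place of code of your own. Each camera call takes 0.05 s, during which the arm holds its last target. There are 200 camera calls.

TASK

Turn the revolving stand by pushing the little knob on its rim until the orange mark on the wooden deck meets the orange pointer on the base, so that the backrest faces the front. Then take the tablet out of its charging dock and lean it gently against the backrest: upright format, foot on the deck, centred, square to the backrest, screen towards the orange marks and leaning back about 15 degrees, with the marks still in line. Do not disturb the tin or the two spice jars.

Things in the scene. Friction and masses are not known exactly. Their poses are not given: they have to be found in the camera images.
- tablet: Blue tablet computer, 10 mm thick (own x), 130 mm wide (own y), 190 mm tall (own z), about 0.4 kg (0.3 to 0.5). Origin at the centre of its lower edge face; z runs up to the top edge; the screen (showing a recipe page) is the -x face. It starts upright in the dock's slot. Take it from above by its 10 mm thickness at the top edge.
- dock: White charging dock, fixed to the worktop, 60 mm deep (x), 150 mm wide (y), 40 mm high. Origin at the centre of its underside, on the worktop. The slot runs along y through the middle, 13.5 mm wide, 30 mm deep (slot floor 10 mm above the worktop), open at the top and both ends: lift the tablet straight up. A tall cupboard front stands behind it at world x = 0.57 m, for all y above -0.22 m.
- stand: Dark round foot of the revolving stand, 208 mm across and 12 mm high, fixed to the worktop. Origin at the centre of its underside, on the turning axis. Its -x direction is the stand's front, where an orange pointer 16 mm long sticks out of the rim; its yaw varies, roughly with the front towards the robot.
- deck (a joint): Angle of the deck on the foot in rad: 0 = the orange marks meet, growing anticlockwise seen from above. It starts between 0.6 and 1.4, so it must be turned clockwise. Plain friction of 0.15 N m (about 2 N at the knob); it stays where it is left.
- deck_top (a point): Centre of the upper face of the round wooden deck (200 mm across, face 30 mm above the worktop), with axes turning with the deck: x points to the back, -x to its mark.
- rails (a point): Point on the deck's face 27.5 mm behind its centre (axes as the deck's). Round it stands the upright backrest board, 120 mm wide (y), 115 mm high above the deck, 10 mm thick, centred, struts behind. It is clamped (60 N) on rails: its front face lies up to 22.5 mm to either side of here along x, unknown: find it by touch or sight. At 15 degrees lean the tablet's foot is about 31 mm in front of it.
- deck_mark (a point): The orange mark on the deck's upper face at its front rim, 98 mm from the axis (axes as the deck's).
- knob (a point): Top centre of the steel push knob on the deck, 40 mm above the deck's face, about 16 to 20 mm across, 88 mm from the axis, at 195 degrees anticlockwise from the deck's +x. Push it sideways with the shut fingertips.
- tin: Upright food tin with a pull lid, 57 mm across, 72 mm tall; loose, not to be disturbed. Origin at the centre of its underside.
- pepper: Spice jar with a black cap, 41 mm across, 105 mm tall; loose, not to be disturbed. Origin at the centre of its underside.
- chilli: Spice jar with a white cap, 47 mm across, 98 mm tall; loose, not to be disturbed. Origin at the centre of its underside.

How it is judged (in metres and radians):
On the way:
1. The deck is turned until its mark meets the pointer (within 0.11 rad, 6 degrees), the tablet still in the dock (value of joint deck between -0.11 and 0.11 rad and distance of tablet from where it was at the start of the episode below 0.02 m), for 0.3 s.
At the end, for the whole second after the job is handed in: The deck's mark is in line with the pointer within 0.13 rad (7 degrees); the tablet stands at rest with its foot on the deck, screen towards the marks, leaning back 8 to 23 degrees from upright against the backrest, centred on it within 20 mm and square to it within 0.16 rad (9 degrees) (value of joint deck between -0.13 and 0.13 rad and angle between tablet's own x axis and vertical between 1.71042 and 1.97222 rad and angle between tablet's own z axis and vertical below 0.436332 rad and angle between the y axis of tablet and the y axis of deck_top, either way round below 0.16 rad and x of deck_mark in the frame of tablet below -0.02 m and y of tablet in the frame of deck_top between -0.02 and 0.02 m and z of tablet in the frame of deck_top between -0.004 and 0.008 m and linear speed of tablet below 0.01 m/s and angular speed of tablet below 0.05 rad/s); the robot touches nothing.
It fails at once if The tablet is pressed or dropped on the stand with more than 35 N (contact force between tablet and stand above 35 N).
It fails at once if The tin or a spice jar is pushed more than 25 mm or tipped over (distance of any of tin, pepper, chilli from where it was at the start of the episode above 0.025 m or angle between any of tin, pepper, chilli's own z axis and vertical above 0.5 rad).
It also fails if it takes over 59 s, if anything falls off the work surface, if the arm or the gripper's body presses on something with over 40 N, if the wrist force passes 120 N, or if a joint passes its speed limit or range.

## Working session

There is one attempt and no reset: what is moved stays moved. The work goes in short steps, Python scripts to look and compute and a tool call to move; the robot and the scene stay as the last step left them, time stands still between calls to the robot, and variables do not carry over. Pictures are saved under pics/ and viewed, at most 10 in all, crops included, and the job is handed in when it is done.

Besides the shell and the picture viewer there is one more tool, called after "Request:" by a JSON object that holds its "api" and its "payload". drive_tool: Moves the arm, as the interface text tells. Its arguments: {"type":"object","properties":{"moves":{"type":"array"},"force":{"type":"number"}},"required":["moves"]}

```bash
ls; mkdir -p pics; python3 - <<'E'
from cell import sensors, vision, env
import cv2, numpy as np
o=sensors.get_obs(); print({k:np.round(v,3) for k,v in o.items()}); print(env.tip_extent)
for n in ("top","side"):
    c=vision.read_camera(n); cv2.imwrite(f"pics/{n}0.png",c["image"][:,:,::-1]); np.savez(f"{n}0.npz",**c)
    print(n,c["fx"],c["fy"],c["cx"],c["cy"],np.round(c["R"],4).tolist(),np.round(c["t"],4), np.round(-c["R"].T@c["t"],3))
E
```

```text
pics
{'time_s': np.float64(0.0), 'qpos': array([75.696, 18.441, -4.016, 83.176,  1.295, 78.543, -3.261]), 'joint_velocities': array([ 0.021, -0.09 , -0.103,  0.014, -0.057, -0.072, -0.03 ]), 'effort': array([ 1.0000e-03, -4.9129e+01, -4.0300e-01, -3.1252e+01, -6.4000e-02,
        4.4000e-02,  0.0000e+00]), 'tool_pos': array([ 0.169, -0.627,  0.229]), 'tool_rot': array([-1.79885e+02,  6.00000e-03,  1.51130e+01]), 'force': array([0.132, 0.634, 0.819]), 'wrist_torque': array([ 0.041, -0.031,  0.046]), 'grasp_force': np.float64(0.0), 'grip_width': np.float64(0.087)}
0.008
top 447.83285180653456 447.83285180653456 250.94023388053276 196.8759295056734 [[-0.004, -1.0, -0.0064], [-0.9929, 0.0048, -0.1185], [0.1185, 0.0059, -0.9929]] [-0.047   0.5949  1.4647] [ 0.417 -0.058  1.525]
side 404.73636310499865 404.73636310499865 254.27116555272505 180.17419470290346 [[0.945, -0.3261, -0.024], [-0.1962, -0.5066, -0.8396], [0.2617, 0.7981, -0.5427]] [-0.5744  0.1361  1.3223] [ 0.224 -1.174  0.818]
```

View pics/top0.png

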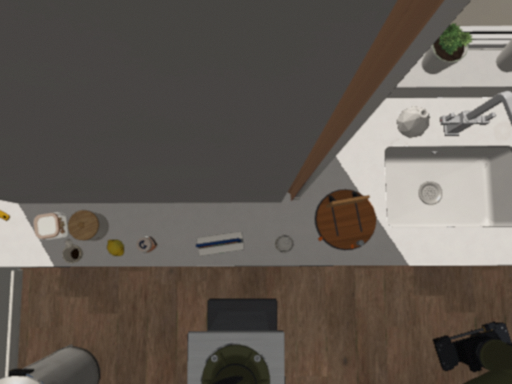

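View pics/side0.png

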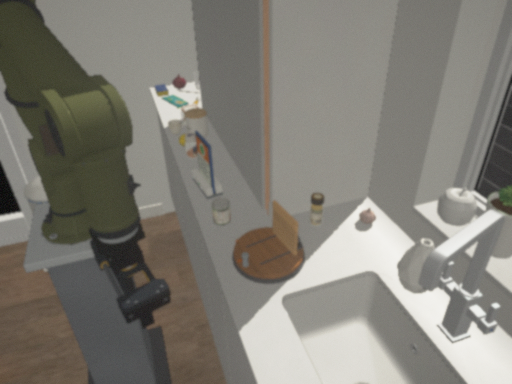

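The top view shows the deck at about (346,219), the knob near (362,243), the tablet and dock at (220,243) and the tin at (284,243). The side view shows the backrest at (285,230), the knob at (245,258) and a jar at (317,207). I'll zoom in on both.

```bash
python3 - <<'E'
import cv2, numpy as np
a=cv2.imread("pics/top0.png")[170:275,185:395]; b=cv2.imread("pics/side0.png")[120:290,160:340]
a=cv2.resize(a,None,fx=3.8,fy=3.8,interpolation=cv2.INTER_CUBIC)
cv2.imwrite("pics/top0c.png",a)
cv2.imwrite("pics/side0c.png",cv2.resize(b,None,fx=3.5,fy=3.5,interpolation=cv2.INTER_CUBIC))
E
```

```text
(no output)
```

View pics/top0c.png

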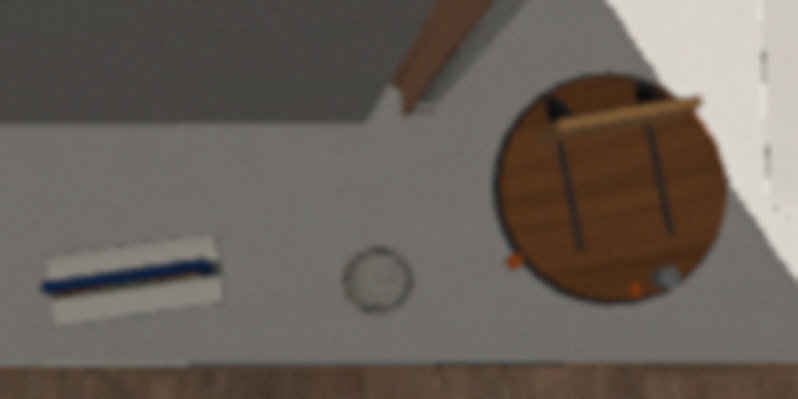

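View pics/side0c.png

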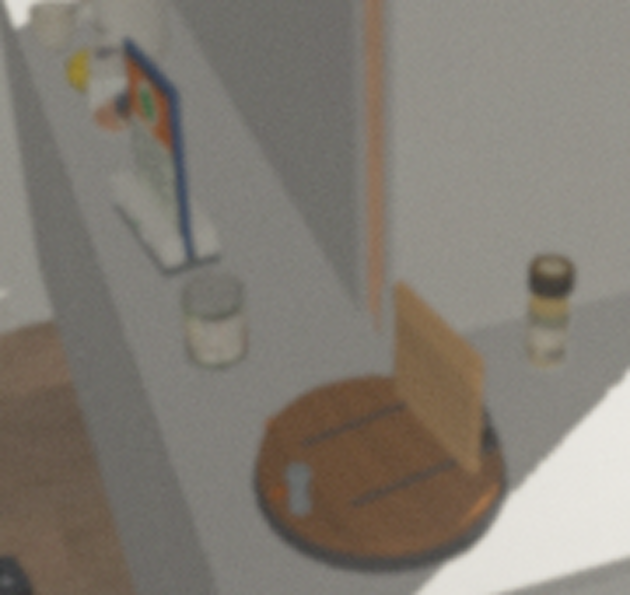

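The crop shows the pointer at about (320,239), the mark at (353,246) and the knob at (360,243). The tin is at (284,243), pepper is behind the deck, and chilli is left of the dock at about (148,243). Next I'll measure by colour masks.

```bash
cat > h.py <<'E'
import numpy as np, cv2
from scipy.optimize import least_squares
def ray(c,uv,z):
    uv=np.atleast_2d(np.asarray(uv,float))
    d=np.c_[(uv[:,0]-c["cx"])/c["fx"],(uv[:,1]-c["cy"])/c["fy"],np.ones(len(uv))]@c["R"]
    C=-c["R"].T@c["t"]; s=(z-C[2])/d[:,2]
    return C+s[:,None]*d
def proj(c,X):
    p=np.atleast_2d(X)@c["R"].T+c["t"]; return np.c_[c["fx"]*p[:,0]/p[:,2]+c["cx"],c["fy"]*p[:,1]/p[:,2]+c["cy"]]
def comps(c,m,box,amin=3):
    M=np.zeros(m.shape,np.uint8); u0,u1,v0,v1=box; M[v0:v1,u0:u1]=m[v0:v1,u0:u1]
    n,L,S,ce=cv2.connectedComponentsWithStats(M,connectivity=8)
    return [(S[i,4],ce[i],np.argwhere(L==i)[:,::-1]) for i in np.argsort(-S[:,4]) if i and S[i,4]>=amin]
def hsv(c): return cv2.cvtColor(c["image"],cv2.COLOR_RGB2HSV).astype(int)
def circ(P,r): 
    f=least_squares(lambda q:np.hypot(P[:,0]-q[0],P[:,1]-q[1])-r,P[:,:2].mean(0),loss="soft_l1",f_scale=0.002); return f.x,f.cost
def rect(P): 
    (x,y),(w,h),a=cv2.minAreaRect((P[:,:2]*1000).astype(np.float32)); return np.round([x,y,w,h,a],1)
E
python3 - <<'E'
from h import *
c=dict(np.load("top0.npz")); H=hsv(c); h,s,v=H[...,0],H[...,1],H[...,2]
for u,w in [(320,239),(352,246),(345,225),(345,203),(360,243),(220,242),(205,247),(284,243),(300,250),(317,220)]: print((u,w),c["image"][w,u],H[w,u])
br=(h<20)&(s>90)
for A,ce,p in comps(c,br,(305,385,180,262),30):
    m=np.zeros(h.shape,np.uint8); m[p[:,1],p[:,0]]=1
    k=max(cv2.findContours(m,0,1)[0],key=len)[:,0]
    print("deck",A,ce,*circ(ray(c,k,0.03),0.0995))
for A,ce,p in comps(c,(h<14)&(s>170)&(v>100),(305,385,180,262)): print("orange",A,ce,ray(c,ce,0.012),ray(c,ce,0.03))
for A,ce,p in comps(c,(h>100)&(h<130)&(s>110),(185,255,225,260),10): print("tab",A,ce,rect(ray(c,p,0.20)),ray(c,ce,.2))
for A,ce,p in comps(c,(s<25)&(v>125),(185,255,225,260),10): print("dock",A,ce,rect(ray(c,p,0.04)))
E
```

```text
(320, 239) [117  57  24] [ 11 203 117]
(352, 246) [113  50  16] [ 11 219 113]
(345, 225) [86 51 29] [ 12 169  86]
(345, 203) [82 58 35] [ 15 146  82]
(360, 243) [82 85 85] [90  9 85]
(220, 242) [18 33 59] [109 177  59]
(205, 247) [84 76 68] [15 49 84]
(284, 243) [106 103  98] [ 19  19 106]
(300, 250) [111 109 105] [ 20  14 111]
(317, 220) [71 44 24] [ 13 169  71]
deck 2689 [345.31052436 219.26069171] [ 0.51881688 -0.36472759] 0.0014432090637563914
orange 6 [319.83333333 238.16666667] [[ 0.45655873 -0.28044565  0.012     ]] [[ 0.45608693 -0.27780406  0.03      ]]
orange 5 [351.6 245.8] [[ 0.43061773 -0.38628198  0.012     ]] [[ 0.43045465 -0.38238085  0.03      ]]
tab 84 [217.80952381 242.3452381 ] [440.5  47.1   7.7 124.8   7. ] [[0.44064265 0.04751977 0.2       ]]
dock 237 [220.69198312 248.94936709] [421.7  50.9  17.6 143.8   8.1]
dock 194 [219.20103093 237.19587629] [460.6  55.5  16.8 143.3   6.9]
```

```bash
python3 - <<'E'
from h import *
for n,box,rng in (("top",(305,385,180,262),lambda k:(k[:,1]>205)&(k[:,0]>323)),("side",(225,315,195,290),lambda k:(k[:,0]<272)|(k[:,1]>262))):
    c=dict(np.load(n+"0.npz")); H=hsv(c); h,s,v=H[...,0],H[...,1],H[...,2]
    br=(h<22)&(s>90)
    A,ce,p=comps(c,br,box,30)[0]
    m=np.zeros(h.shape,np.uint8); m[p[:,1],p[:,0]]=1; m=cv2.morphologyEx(m,cv2.MORPH_CLOSE,np.ones((5,5)))
    k=max(cv2.findContours(m,0,1)[0],key=len)[:,0]; k=k[rng(k)]
    P=ray(c,k,0.03)
    f=least_squares(lambda q:np.hypot(P[:,0]-q[0],P[:,1]-q[1])-q[2],[.52,-.37,.1],loss="soft_l1",f_scale=.002)
    print(n,A,len(k),f.x,f.cost, circ(P,0.0985)[0])
    for A,ce,p in comps(c,(h<14)&(s>160)&(v>90),box): print("orange",A,ce,ray(c,ce,0.006)[0],ray(c,ce,0.03)[0])
    # back-rest: tan
    for u,w in ([(337,203),(350,201),(365,198)] if n=="top" else [(280,225),(290,240),(282,210)]): print(c["image"][w,u],H[w,u])
    vis=c["image"].copy()
    for q in k: vis[q[1],q[0]]=(0,255,0)
    u0,u1,v0,v1=box; cv2.imwrite(f"pics/{n}_fit.png",cv2.resize(vis[v0:v1,u0:u1,::-1],None,fx=5,fy=5,interpolation=0))
a=cv2.imread("pics/top_fit.png");b=cv2.imread("pics/side_fit.png")
W=np.zeros((480,860,3),np.uint8);W[:a.shape[0],:a.shape[1]]=a;W[:b.shape[0],405:405+b.shape[1]]=b[:, :455];cv2.imwrite("pics/fit.png",cv2.resize(W,(788,440)))
E
```

```text
top 2689 85 [ 0.52111845 -0.36382787  0.09836294] 0.00024181813715131923 [ 0.52126627 -0.36372686]
orange 10 [352.  245.8] [ 0.43066656 -0.38892688  0.006     ] [ 0.43044921 -0.38370412  0.03      ]
orange 8 [320.125 238.125] [ 0.45685189 -0.28231255  0.006     ] [ 0.45622067 -0.27877484  0.03      ]
[100  72  44] [ 15 143 100]
[96 71 43] [ 16 141  96]
[101  72  43] [ 15 146 101]
side 2881 123 [ 0.52042369 -0.37675748  0.09894045] 0.0001589926769399576 [ 0.51996315 -0.3768254 ]
[124 102  73] [ 17 105 124]
[124 103  75] [ 17 101 124]
[134 110  79] [ 17 105 134]
```

View pics/fit.png

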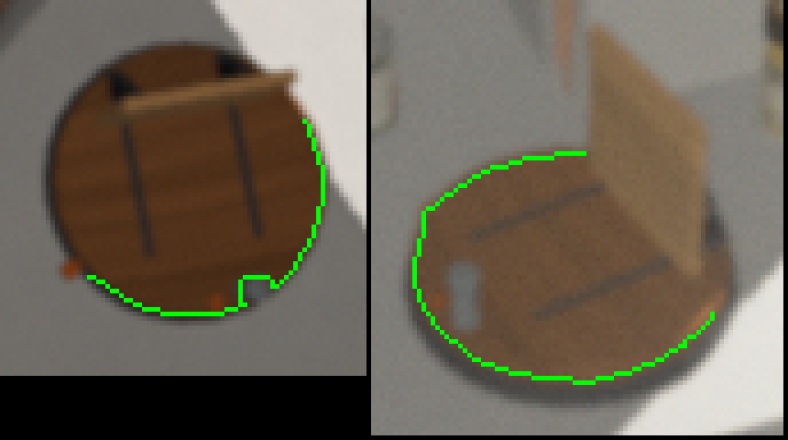

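The overlay shows that my top contour lost its left side and picked up the knob notch. I'll refit it using the whole rim.

```bash
python3 - <<'E'
from h import *
for n,box,exc in (("top",(305,385,180,262),lambda k:(k[:,1]>207)&~((k[:,0]>352)&(k[:,1]>233))&~((k[:,0]<324)&(k[:,1]>233))),("side",(225,315,195,290),lambda k:((k[:,0]<270)|(k[:,1]>262))&(k[:,0]<298))):
    c=dict(np.load(n+"0.npz")); H=hsv(c); h,s,v=H[...,0],H[...,1],H[...,2]
    for th in (70,90,110):
        m=((h<22)&(s>th)).astype(np.uint8)
        A,ce,p=comps(c,m>0,box,30)[0]
        m[:]=0; m[p[:,1],p[:,0]]=1; m=cv2.morphologyEx(m,cv2.MORPH_CLOSE,np.ones((5,5)))
        k=max(cv2.findContours(m,0,1)[0],key=len)[:,0]; k=k[exc(k)]
        P=ray(c,k,0.03)
        f=least_squares(lambda q:np.hypot(P[:,0]-q[0],P[:,1]-q[1])-q[2],[.52,-.37,.1],loss="soft_l1",f_scale=.002)
        print(n,th,len(k),f.x.round(4),f.cost, circ(P,0.0985)[0].round(4))
    for th in (40,):
        g=c["image"].max(2)
    # foot: dark outer ring -> print row profile across centre
    if n=="top":
        print(c["image"][225,308:326].tolist()); print(c["image"][225,368:386].tolist())
E
```

```text
top 70 81 [ 0.52   -0.3648  0.0984] 3.958459010018431e-05 [ 0.5202 -0.3648]
top 90 81 [ 0.5197 -0.3648  0.0975] 4.1485302941444344e-05 [ 0.5208 -0.3649]
top 110 81 [ 0.5197 -0.3649  0.097 ] 4.0836843526407774e-05 [ 0.5213 -0.365 ]
[[113, 110, 105], [114, 110, 106], [113, 110, 107], [115, 112, 107], [114, 111, 106], [115, 112, 107], [103, 100, 97], [74, 70, 70], [48, 43, 39], [55, 37, 24], [73, 45, 25], [79, 46, 24], [80, 50, 26], [82, 50, 27], [82, 50, 27], [82, 50, 27], [82, 50, 26], [83, 51, 28]]
[[83, 50, 27], [82, 51, 26], [82, 48, 26], [81, 50, 25], [82, 50, 26], [83, 51, 27], [86, 56, 34], [96, 77, 63], [107, 99, 93], [112, 109, 105], [113, 110, 106], [111, 108, 104], [119, 115, 111], [152, 147, 142], [191, 185, 179], [211, 207, 200], [216, 212, 205], [216, 212, 205]]
side 70 119 [ 0.5215 -0.3772  0.1014] 0.00015230881563556777 [ 0.5186 -0.378 ]
side 90 118 [ 0.5206 -0.3769  0.099 ] 0.0001483005613832223 [ 0.52  -0.377]
side 110 156 [ 0.5233 -0.3757  0.0945] 0.0024191679021635325 [ 0.5282 -0.3771]
```

```bash
python3 - <<'E'
from h import *
T=dict(np.load("top0.npz"));S=dict(np.load("side0.npz"))
print("tin",ray(T,(284.3,243.3),.072),ray(S,(220.9,201.4),.072))
print("tin base",ray(S,(221.5,224),0))
print("knob",ray(T,(360,242.6),.07),ray(S,(245.1,252.9),.07))
print("mark",ray(S,(160+276/3.5,120+492/3.5),.03),ray(T,(352,245.8),.03))
print("backrest top L/R", ray(T,(185+550/3.8,170+128/3.8),.145),ray(T,(185+698/3.8,170+100/3.8),.145), "side",ray(S,(160+400/3.5,120+285/3.5),.145),ray(S,(160+482/3.5,120+362/3.5),.145))
print("tablet top L/R", ray(T,(185+42/3.8,170+287/3.8),.2),ray(T,(185+215/3.8,170+266/3.8),.2),"side",ray(S,(160+126/3.5,120+42/3.5),.2),ray(S,(160+178/3.5,120+97/3.5),.2))
print("dock front corners",ray(T,(185+52/3.8,170+325/3.8),.0), ray(S,(160+165/3.5,120+270/3.5),.0),ray(T,(185+222/3.8,170+302/3.8),.0))
print("pepper top,base",ray(S,(160+552/3.5,120+263/3.5),.105),ray(S,(160+547/3.5,120+362/3.5),0))
E
```

```text
tin [[ 0.43897937 -0.15678912  0.072     ]] [[ 0.44486092 -0.15500243  0.072     ]]
tin base [[ 0.43582259 -0.17692205  0.        ]]
knob [[ 0.44024424 -0.40109066  0.07      ]] [[ 0.44484238 -0.40247369  0.07      ]]
mark [[ 0.43121223 -0.38414465  0.03      ]] [[ 0.43044921 -0.38370412  0.03      ]]
backrest top L/R [[ 0.55918224 -0.29389522  0.145     ]] [[ 0.5815553  -0.41496854  0.145     ]] side [[ 0.56479311 -0.30899931  0.145     ]] [[ 0.58620723 -0.422234    0.145     ]]
tablet top L/R [[0.43159395 0.1115336  0.2       ]] [[ 0.44722438 -0.0224872   0.2       ]] side [[0.43311131 0.10005365 0.2       ]] [[ 0.45366802 -0.03149975  0.2       ]]
dock front corners [[0.40018629 0.12795615 0.        ]] [[ 0.42752849 -0.01461353  0.        ]] [[ 0.41988013 -0.02323228  0.        ]]
pepper top,base [[ 0.72058817 -0.27451205  0.105     ]] [[ 0.71933108 -0.28118211  0.        ]]
```

```bash
cat >> h.py <<'E'
from scipy.spatial.transform import Rotation as Ro
def cur():
    from cell import sensors
    o=sensors.get_obs(); return np.array(o["tool_pos"]),Ro.from_euler("xyz",o["tool_rot"],degrees=True),o
def delta(p,rpy,p0=None,R0=None):
    if p0 is None: p0,R0,_=cur()
    R=rpy if isinstance(rpy,Ro) else Ro.from_euler("xyz",rpy,degrees=True)
    return np.r_[np.round(R0.inv().apply(np.array(p)-p0)*1000,1),np.round((R0.inv()*R).as_rotvec(),3)]
C=np.array([.522,-.368])
def pol(r,deg): return C+r*np.array([np.cos(np.radians(deg)),np.sin(np.radians(deg))])
E
python3 - <<'E'
from h import *
p=pol(.088,227.5)
for z in (.2,.052): print(delta([*p,z],[180,0,47.5]))
R0=Ro.from_euler("xyz",[180,0,47.5],degrees=True); p0=np.r_[p,.052]
for a in range(0,73,6): print(a,delta([*pol(.088,227.5-a),.052],[180,0,47.5-a],p0,R0))
E
```

```text
[ 3.337e+02 -1.110e+02  2.970e+01 -2.000e-03 -0.000e+00 -5.650e-01]
[ 3.338e+02 -1.107e+02  1.777e+02 -2.000e-03 -0.000e+00 -5.650e-01]
0 [0. 0. 0. 0. 0. 0.]
6 [ 0.5   -9.2   -0.    -0.    -0.     0.105]
12 [  1.9   -18.3    -0.      0.     -0.      0.209]
18 [  4.3   -27.2    -0.     -0.     -0.      0.314]
24 [  7.6   -35.8    -0.     -0.     -0.      0.419]
30 [ 11.8   -44.     -0.      0.     -0.      0.524]
36 [ 16.8   -51.7    -0.      0.     -0.      0.628]
42 [ 22.6   -58.9    -0.      0.     -0.      0.733]
48 [ 29.1   -65.4    -0.      0.     -0.      0.838]
54 [ 36.3   -71.2    -0.      0.     -0.      0.942]
60 [ 44.    -76.2    -0.      0.     -0.      1.047]
66 [ 52.2   -80.4    -0.      0.     -0.      1.152]
72 [ 60.8   -83.7    -0.      0.     -0.      1.257]
```

Request:
{"api": "drive_tool", "payload": {"moves": [{"x":334,"y":-111,"z":30,"rz":-0.565,"fingers":1},{"x":334,"y":-111,"z":30,"rz":-0.565,"fingers":1},{"x":334,"y":-111,"z":30,"rz":-0.565,"fingers":1},{"x":334,"y":-111,"z":30,"rz":-0.565,"fingers":1},{"x":334,"y":-111,"z":30,"rz":-0.565,"fingers":1},{"x":334,"y":-111,"z":30,"rz":-0.565,"fingers":1},{"x":334,"y":-111,"z":30,"rz":-0.565,"fingers":1},{"x":334,"y":-111,"z":30,"rz":-0.565,"fingers":1},{"x":334,"y":-111,"z":80,"rz":-0.565,"fingers":1},{"x":334,"y":-111,"z":130,"rz":-0.565,"fingers":1},{"x":334,"y":-111,"z":160,"rz":-0.565,"fingers":1},{"x":334,"y":-111,"z":178,"rz":-0.565,"fingers":1},{"x":334,"y":-111,"z":178,"rz":-0.565,"fingers":1}]}}

```text
invalid input at $.moves[0]: expected keys x, y, z, rx, ry, rz, fingers
```

```bash
python3 - <<'E'
from h import *
from cell import vision
p,R,o=cur(); print(p,o["tool_rot"],o["force"],o["grip_width"],o["time_s"])
c=vision.read_camera("side"); cv2.imwrite("pics/s1.png",cv2.resize(c["image"][130:320,120:400,::-1],None,fx=2.8,fy=2.8,interpolation=cv2.INTER_CUBIC))
E
```

```text
[ 0.16930293 -0.62706715  0.22957007] [-1.79902597e+02  5.66183371e-03  1.51133609e+01] [-0.43690535  0.87963546  0.14734961] 0.08658542974778018 0.1
```

View pics/s1.png

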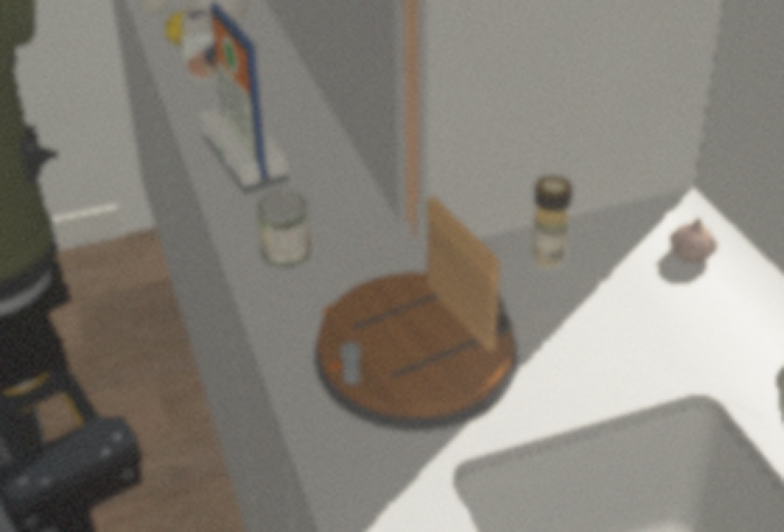

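The move was refused because every row needs all the keys, so the picture shows the scene unchanged. I'll resend it with all the keys.

Request:
{"api": "drive_tool", "payload": {"moves": [{"x":334,"y":-111,"z":30,"rx":0,"ry":0,"rz":-0.565,"fingers":1},{"x":334,"y":-111,"z":30,"rx":0,"ry":0,"rz":-0.565,"fingers":1},{"x":334,"y":-111,"z":30,"rx":0,"ry":0,"rz":-0.565,"fingers":1},{"x":334,"y":-111,"z":30,"rx":0,"ry":0,"rz":-0.565,"fingers":1},{"x":334,"y":-111,"z":30,"rx":0,"ry":0,"rz":-0.565,"fingers":1},{"x":334,"y":-111,"z":30,"rx":0,"ry":0,"rz":-0.565,"fingers":1},{"x":334,"y":-111,"z":30,"rx":0,"ry":0,"rz":-0.565,"fingers":1},{"x":334,"y":-111,"z":30,"rx":0,"ry":0,"rz":-0.565,"fingers":1},{"x":334,"y":-111,"z":80,"rx":0,"ry":0,"rz":-0.565,"fingers":1},{"x":334,"y":-111,"z":130,"rx":0,"ry":0,"rz":-0.565,"fingers":1},{"x":334,"y":-111,"z":160,"rx":0,"ry":0,"rz":-0.565,"fingers":1},{"x":334,"y":-111,"z":178,"rx":0,"ry":0,"rz":-0.565,"fingers":1},{"x":334,"y":-111,"z":178,"rx":0,"ry":0,"rz":-0.565,"fingers":1}]}}

```text
time_s: 1.78
tool_pos: [0.4614, -0.4339, 0.0516]
tool_rot: [-179.9, 0.0, 47.4]
force: [-0.2, -0.4, 0.3]
grip_width: 0.0003
grasp_force: 0.0
```

```bash
python3 - <<'E'
from h import *
from cell import vision
p,R,o=cur(); print(p,o["tool_rot"],o["force"],o["grip_width"],o["time_s"])
c=vision.read_camera("side"); cv2.imwrite("pics/s2.png",cv2.resize(c["image"][130:320,120:400,::-1],None,fx=2.8,fy=2.8,interpolation=cv2.INTER_CUBIC))
E
```

```text
[ 0.46143565 -0.43390221  0.0516488 ] [-1.79885962e+02  3.11744625e-02  4.73792297e+01] [-0.24483186 -0.38135918  0.3427639 ] 0.00032623566267331273 1.775
```

View pics/s2.png

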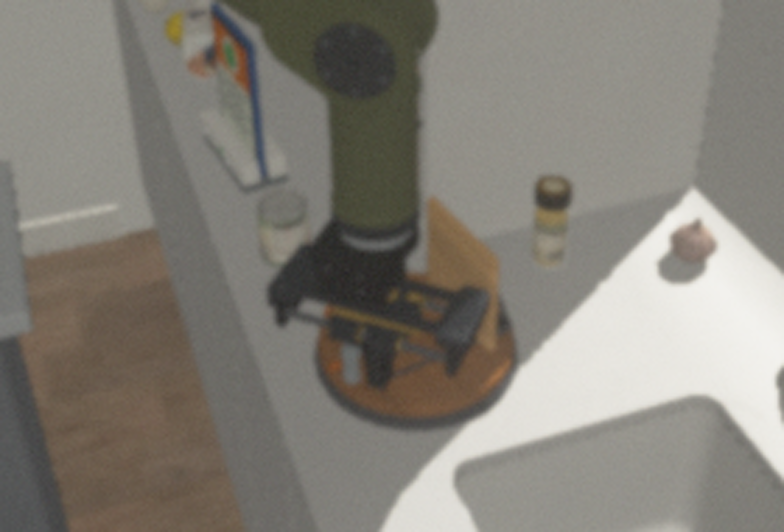

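The shut fingers are just anticlockwise of the knob (finger at about (378,365), knob at (350,362)), clear of the backrest. Now I'll push along the arc.

Request:
{"api": "drive_tool", "payload": {"moves": [{"x":0.5,"y":-9.2,"z":0,"rx":0,"ry":0,"rz":0.105,"fingers":1},{"x":1.9,"y":-18.3,"z":0,"rx":0,"ry":0,"rz":0.209,"fingers":1},{"x":4.3,"y":-27.2,"z":0,"rx":0,"ry":0,"rz":0.314,"fingers":1},{"x":7.6,"y":-35.8,"z":0,"rx":0,"ry":0,"rz":0.419,"fingers":1},{"x":11.8,"y":-44,"z":0,"rx":0,"ry":0,"rz":0.524,"fingers":1},{"x":16.8,"y":-51.7,"z":0,"rx":0,"ry":0,"rz":0.628,"fingers":1},{"x":22.6,"y":-58.9,"z":0,"rx":0,"ry":0,"rz":0.733,"fingers":1},{"x":29.1,"y":-65.4,"z":0,"rx":0,"ry":0,"rz":0.838,"fingers":1},{"x":36.3,"y":-71.2,"z":0,"rx":0,"ry":0,"rz":0.942,"fingers":1},{"x":44,"y":-76.2,"z":0,"rx":0,"ry":0,"rz":1.047,"fingers":1},{"x":44,"y":-76.2,"z":0,"rx":0,"ry":0,"rz":1.047,"fingers":1}]}}

```text
time_s: 3.2
tool_pos: [0.438, -0.3499, 0.0547]
tool_rot: [179.9, -0.2, -12.4]
force: [-1.3, -0.1, -0.2]
grip_width: 0.0006
grasp_force: 0.0
```

```bash
python3 - <<'E'
from h import *
from cell import vision
p,R,o=cur(); print(p,o["tool_rot"],o["force"],o["time_s"], np.degrees(np.arctan2(*(p[:2]-C)[::-1]))%360)
S=vision.read_camera("side"); T=vision.read_camera("top"); np.savez("side3.npz",**S); np.savez("top3.npz",**T)
a=cv2.resize(T["image"][175:270,300:390,::-1],None,fx=4.2,fy=4.2,interpolation=cv2.INTER_CUBIC); b=cv2.resize(S["image"][185:300,210:320,::-1],None,fx=3.6,fy=3.6,interpolation=cv2.INTER_CUBIC)
W=np.zeros((415,780,3),np.uint8);W[:a.shape[0],:a.shape[1]]=a;W[:b.shape[0],382:382+b.shape[1]]=b;cv2.imwrite("pics/p3.png",W)
E
```

```text
[ 0.4379796  -0.34986365  0.05468729] [179.90219893  -0.19297113 -12.38412641] [-1.25629784 -0.06054304 -0.18874434] 3.2 167.8192227509417
```

View pics/p3.png

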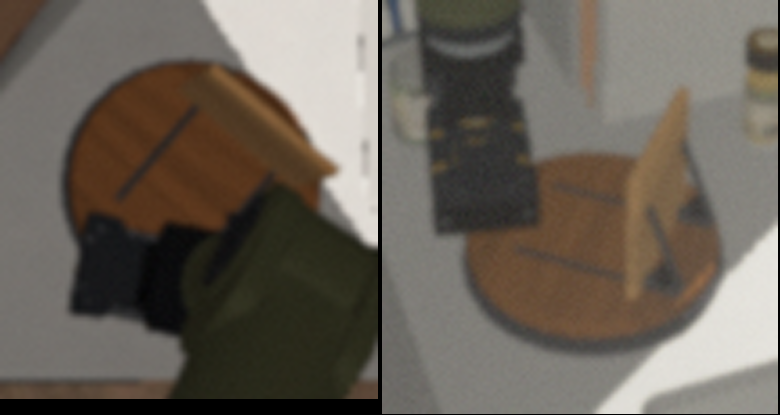

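The deck has turned. The backrest top edge runs from (212,72) to (338,172) in the crop, so the deck yaw is about -38° against a target of about -53°. I'll push 13° more, then lift away and measure.

```bash
python3 - <<'E'
from h import *
p,R,o=cur()
for a in (4,8,13,16):
    q=Ro.from_euler("z",-a,degrees=True); w=np.r_[C,p[2]]+q.apply(p-np.r_[C,p[2]]); print(a,delta(w,q*R,p,R))
# back off (anticlockwise 8 deg) and up then to clear viewing
for a,z in ((5,.052),(5,.3)):
    q=Ro.from_euler("z",-a,degrees=True); w=np.r_[C,z]+q.apply(np.r_[p[:2],z]-np.r_[C,z]); print(a,delta(w,q*R,p,R))
print(delta([.44,.05,.33],[180,0,-12.4],p,R))
E
```

```text
4 [ 0.2  -6.   -0.   -0.   -0.    0.07]
8 [  0.8  -12.1   -0.    -0.    -0.     0.14]
13 [  2.1   -19.5    -0.     -0.     -0.      0.227]
16 [ 3.20e+00 -2.39e+01 -0.00e+00 -1.00e-03 -0.00e+00  2.79e-01]
5 [ 0.3   -7.6    1.9   -0.    -0.     0.087]
5 [ 8.000e-01 -7.300e+00 -2.461e+02 -0.000e+00 -0.000e+00  8.700e-02]
[-8.260e+01 -3.910e+02 -2.767e+02  1.000e-03 -2.000e-03  0.000e+00]
```

Request:
{"api": "drive_tool", "payload": {"moves": [{"x":0.2,"y":-6,"z":0,"rx":0,"ry":0,"rz":0.07,"fingers":1},{"x":0.8,"y":-12,"z":0,"rx":0,"ry":0,"rz":0.14,"fingers":1},{"x":2.1,"y":-19.5,"z":0,"rx":0,"ry":0,"rz":0.227,"fingers":1},{"x":2.1,"y":-19.5,"z":0,"rx":0,"ry":0,"rz":0.227,"fingers":1},{"x":2.1,"y":-19.5,"z":0,"rx":0,"ry":0,"rz":0.227,"fingers":1},{"x":0.3,"y":-7.5,"z":0,"rx":0,"ry":0,"rz":0.087,"fingers":1},{"x":0.3,"y":-7.5,"z":-60,"rx":0,"ry":0,"rz":0.087,"fingers":1},{"x":0.3,"y":-7.5,"z":-120,"rx":0,"ry":0,"rz":0.087,"fingers":1},{"x":0.3,"y":-7.5,"z":-180,"rx":0,"ry":0,"rz":0.087,"fingers":1},{"x":0.3,"y":-7.5,"z":-240,"rx":0,"ry":0,"rz":0.087,"fingers":1},{"x":-10,"y":-60,"z":-270,"rx":0,"ry":0,"rz":0,"fingers":1},{"x":-20,"y":-120,"z":-275,"rx":0,"ry":0,"rz":0,"fingers":1},{"x":-32,"y":-180,"z":-275,"rx":0,"ry":0,"rz":0,"fingers":1},{"x":-45,"y":-240,"z":-275,"rx":0,"ry":0,"rz":0,"fingers":1},{"x":-58,"y":-300,"z":-275,"rx":0,"ry":0,"rz":0,"fingers":1},{"x":-70,"y":-350,"z":-275,"rx":0,"ry":0,"rz":0,"fingers":1},{"x":-80,"y":-390,"z":-275,"rx":0,"ry":0,"rz":0,"fingers":1},{"x":-80,"y":-390,"z":-275,"rx":0,"ry":0,"rz":0,"fingers":1}]}}

```text
time_s: 5.55
tool_pos: [0.4423, 0.0524, 0.3278]
tool_rot: [-180.0, -0.0, -12.0]
force: [-0.4, -0.2, 0.8]
grip_width: 0.0003
grasp_force: 0.0
```

```bash
python3 - <<'E'
from h import *
from cell import vision
p,R,o=cur(); print(p,o["tool_rot"],o["force"],o["time_s"])
S=vision.read_camera("side"); T=vision.read_camera("top"); np.savez("side4.npz",**S); np.savez("top4.npz",**T)
for n,c,box in (("top",T,(305,385,180,262)),("side",S,(225,315,195,290))):
    H=hsv(c); h,s,v=H[...,0],H[...,1],H[...,2]
    for A,ce,q in comps(c,(h<14)&(s>160)&(v>90),box): print("orange",A,ce,ray(c,ce,0.01)[0],ray(c,ce,0.03)[0])
a=cv2.resize(T["image"][175:270,300:390,::-1],None,fx=4.2,fy=4.2,interpolation=cv2.INTER_CUBIC); b=cv2.resize(S["image"][185:300,210:320,::-1],None,fx=3.6,fy=3.6,interpolation=cv2.INTER_CUBIC)
W=np.zeros((415,780,3),np.uint8);W[:a.shape[0],:a.shape[1]]=a;W[:b.shape[0],382:382+b.shape[1]]=b;cv2.imwrite("pics/p4.png",W)
E
```

```text
[0.44227556 0.05243441 0.32775448] [-1.79988362e+02 -7.85070836e-03 -1.20235398e+01] [-0.44751729 -0.2482283   0.7531412 ] 5.55
orange 34 [343.23529412 221.85294118] [ 0.51118255 -0.360957    0.01      ] [ 0.50993768 -0.35696257  0.03      ]
orange 13 [324.38461538 234.61538462] [ 0.46846159 -0.29632018  0.01      ] [ 0.46778087 -0.29317932  0.03      ]
orange 10 [365.9 230.2] [ 0.48270118 -0.43644447  0.01      ] [ 0.48183242 -0.43145317  0.03      ]
orange 8 [320.125 238.125] [ 0.45674669 -0.28172293  0.01      ] [ 0.45622067 -0.27877484  0.03      ]
orange 6 [352.66666667 234.16666667] [ 0.4695618  -0.39149561  0.01      ] [ 0.46886655 -0.3870979   0.03      ]
orange 4 [346.25 210.5 ] [ 0.54962365 -0.37225459  0.01      ] [ 0.54787113 -0.36811096  0.03      ]
orange 3 [350.66666667 245.66666667] [ 0.43109369 -0.38359997  0.01      ] [ 0.43090644 -0.37930652  0.03      ]
```

View pics/p4.png

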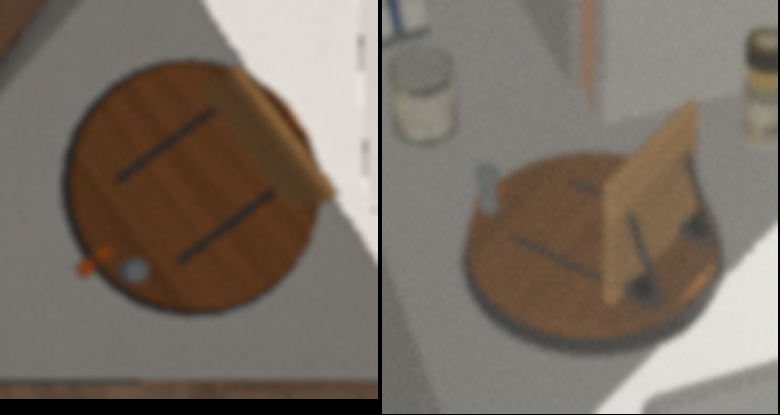

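In the crop the mark (103,253) and pointer (87,268) are nearly in line. Both rails run at about -53°, so the deck is aligned. Next I'll measure the deck yaw, backrest face, tablet and dock numerically.

```bash
python3 - <<'E'
from h import *
T=dict(np.load("top4.npz"));S=dict(np.load("side4.npz")); T0=dict(np.load("top0.npz"));S0=dict(np.load("side0.npz"))
C=np.array([.521,-.368]);yaw=np.radians(-53.2); ex=np.array([np.cos(yaw),np.sin(yaw)]);ey=np.array([-ex[1],ex[0]])
loc=lambda P:np.c_[(P[:,:2]-C)@ex,(P[:,:2]-C)@ey]*1000
# rails dirs
tc=lambda u,v:(300+u/4.2-.5+.12,175+v/4.2-.5+.12)
sc=lambda u,v:(210+(u-382)/3.6-.4,185+v/3.6-.4)
for a,b in (((180,262),(272,193)),((118,180),(215,108))):
    P=ray(T,[tc(*a),tc(*b)],.03); d=P[1]-P[0]; print("rail yaw",np.degrees(np.arctan2(d[1],d[0])),loc(P).round(1).tolist())
for a,b in (((513,236),(606,273)),((572,181),(612,195))):
    P=ray(S,[sc(*a),sc(*b)],.03); d=P[1]-P[0]; print("rail yaw side",np.degrees(np.arctan2(d[1],d[0])),loc(P).round(1).tolist())
print("side front-top", loc(ray(S,[sc(604,186),sc(697,101)],.145)).round(1).tolist())
print("side knob",loc(ray(S,[sc(487,165)],.07)),"top knob",loc(ray(T,[tc(134,270)],.07)), "expected",[-85,-22.8])
# profile in top view at z=.145 and .03
I=cv2.cvtColor(T["image"],cv2.COLOR_RGB2HSV).astype(np.float32)
xs=np.arange(-20,90,4); ys=np.arange(-35,36,5)
for z in (.03,.145):
    P=np.array([[*(C+ex*x/1000+ey*y/1000),z] for x in xs for y in ys]); uv=proj(T,P).astype(np.float32)
    g=cv2.remap(I,uv[:,:1],uv[:,1:],1).reshape(len(xs),len(ys),3); m=np.median(g,1)
    print("z",z,[(int(x),int(a[1]),int(a[2])) for x,a in zip(xs,m)])
# tablet before: top edge z .2
for nm,c in (("T",T0),):
    H=hsv(c); h,s,v=H[...,0],H[...,1],H[...,2]
    A,ce,p=comps(c,(h>95)&(h<135)&(s>80),(185,255,225,260),10)[0]
    P=ray(c,p,.2); vx,vy,x0,y0=cv2.fitLine((P[:,:2]*1000).astype(np.float32),cv2.DIST_HUBER,0,.01,.01).ravel(); t=(P[:,:2]*1000-[x0,y0])@[vx,vy]
    print("tab",A,x0,y0,np.degrees(np.arctan2(vy,vx)),t.min(),t.max())
H=hsv(S0); h,s,v=H[...,0],H[...,1],H[...,2]
for A,ce,p in comps(S0,(h>100)&(h<130)&(s>100),(185,230,125,205),6): print("side tab",A,ce,p.min(0),p.max(0))
E
```

```text
rail yaw -53.923241180370475 [[-48.8, -40.2], [43.4, -41.3]]
rail yaw -54.0009363990669 [[-47.7, 40.4], [49.7, 39.0]]
rail yaw side -49.917170613252615 [[-48.3, -36.9], [35.0, -32.2]]
rail yaw side -48.563105100992146 [[-45.3, 43.2], [-8.4, 46.2]]
side front-top [[51.3, -60.7], [58.6, 59.3]]
side knob [[-86.79552207 -15.72203645]] top knob [[-87.77990269 -19.87803416]] expected [-85, -22.8]
z 0.03 [(-20, 172, 88), (-16, 172, 91), (-12, 172, 90), (-8, 171, 86), (-4, 170, 81), (0, 170, 80), (4, 171, 80), (8, 171, 82), (12, 171, 85), (16, 170, 89), (20, 171, 89), (24, 172, 87), (28, 172, 86), (32, 172, 84), (36, 172, 83), (40, 171, 85), (44, 168, 87), (48, 156, 86), (52, 143, 82), (56, 139, 79), (60, 140, 78), (64, 139, 77), (68, 140, 78), (72, 141, 84), (76, 141, 98), (80, 142, 119), (84, 144, 121), (88, 154, 100)]
z 0.145 [(-20, 170, 80), (-16, 170, 82), (-12, 171, 86), (-8, 170, 89), (-4, 170, 88), (0, 172, 86), (4, 171, 85), (8, 172, 83), (12, 171, 84), (16, 170, 87), (20, 158, 86), (24, 143, 82), (28, 139, 79), (32, 140, 78), (36, 139, 77), (40, 141, 80), (44, 140, 89), (48, 142, 109), (52, 142, 124), (56, 148, 110), (60, 136, 96), (64, 54, 159), (68, 20, 213), (72, 13, 224), (76, 13, 224), (80, 13, 223), (84, 13, 223), (88, 13, 223)]
tab 107 440.7923 47.55382 -82.48656 -64.6014644126477 65.67212274095377
```

```bash
python3 - <<'E'
from h import *
p,R,o=cur(); print(np.round(o["qpos"],1))
for y in (97.5,-82.5): print(delta([.4408,.0475,.171],[180,0,y],p,R))
print(R.as_matrix().round(3).tolist())
E
```

```text
[  26.5   -8.5  -31.8  100.    -4.4   87.2 -107.2]
[-1.700e+00  1.000e+00  1.564e+02  0.000e+00  1.000e-03 -1.919e+00]
[-1.700e+00  1.000e+00  1.564e+02  1.000e-03 -0.000e+00  1.223e+00]
[[0.977, -0.215, -0.0], [-0.215, -0.977, -0.001], [-0.0, 0.001, -1.0]]
```

Request:
{"api": "drive_tool", "payload": {"moves": [{"x":-1.7,"y":1,"z":0,"rx":0,"ry":0,"rz":-0.185,"fingers":-1},{"x":-1.7,"y":1,"z":0,"rx":0,"ry":0,"rz":-0.37,"fingers":-1},{"x":-1.7,"y":1,"z":0,"rx":0,"ry":0,"rz":-0.555,"fingers":-1},{"x":-1.7,"y":1,"z":0,"rx":0,"ry":0,"rz":-0.74,"fingers":-1},{"x":-1.7,"y":1,"z":0,"rx":0,"ry":0,"rz":-0.925,"fingers":-1},{"x":-1.7,"y":1,"z":0,"rx":0,"ry":0,"rz":-1.11,"fingers":-1},{"x":-1.7,"y":1,"z":0,"rx":0,"ry":0,"rz":-1.295,"fingers":-1},{"x":-1.7,"y":1,"z":0,"rx":0,"ry":0,"rz":-1.48,"fingers":-1},{"x":-1.7,"y":1,"z":0,"rx":0,"ry":0,"rz":-1.665,"fingers":-1},{"x":-1.7,"y":1,"z":0,"rx":0,"ry":0,"rz":-1.85,"fingers":-1},{"x":-1.7,"y":1,"z":0,"rx":0,"ry":0,"rz":-1.919,"fingers":-1},{"x":-1.7,"y":1,"z":0,"rx":0,"ry":0,"rz":-1.919,"fingers":-1},{"x":-1.7,"y":1,"z":40,"rx":0,"ry":0,"rz":-1.919,"fingers":-1},{"x":-1.7,"y":1,"z":80,"rx":0,"ry":0,"rz":-1.919,"fingers":-1},{"x":-1.7,"y":1,"z":120,"rx":0,"ry":0,"rz":-1.919,"fingers":-1},{"x":-1.7,"y":1,"z":145,"rx":0,"ry":0,"rz":-1.919,"fingers":-1},{"x":-1.7,"y":1,"z":156,"rx":0,"ry":0,"rz":-1.919,"fingers":-1},{"x":-1.7,"y":1,"z":156,"rx":0,"ry":0,"rz":-1.919,"fingers":-1}]}}

```text
time_s: 7.9
tool_pos: [0.4409, 0.0476, 0.1714]
tool_rot: [-179.9, -0.0, 97.4]
force: [-0.5, -0.3, -0.0]
grip_width: 0.0872
grasp_force: 0.0
```

Close gently first to see where the pads meet the tablet.

Request:
{"api": "drive_tool", "payload": {"moves": [{"x":0,"y":0,"z":0,"rx":0,"ry":0,"rz":0,"fingers":1},{"x":0,"y":0,"z":0,"rx":0,"ry":0,"rz":0,"fingers":1},{"x":0,"y":0,"z":0,"rx":0,"ry":0,"rz":0,"fingers":1},{"x":0,"y":0,"z":0,"rx":0,"ry":0,"rz":0,"fingers":1},{"x":0,"y":0,"z":0,"rx":0,"ry":0,"rz":0,"fingers":1},{"x":0,"y":0,"z":0,"rx":0,"ry":0,"rz":0,"fingers":1},{"x":0,"y":0,"z":0,"rx":0,"ry":0,"rz":0,"fingers":1},{"x":0,"y":0,"z":0,"rx":0,"ry":0,"rz":0,"fingers":1}], "force": 8}}

```text
time_s: 8.9
tool_pos: [0.4409, 0.0481, 0.1715]
tool_rot: [-180.0, 0.0, 97.5]
force: [-0.7, -0.6, 0.2]
grip_width: 0.0151
grasp_force: 0.0
```

Request:
{"api": "drive_tool", "payload": {"moves": [{"x":0,"y":0,"z":0,"rx":0,"ry":0,"rz":0,"fingers":1},{"x":0,"y":0,"z":0,"rx":0,"ry":0,"rz":0,"fingers":1},{"x":0,"y":0,"z":0,"rx":0,"ry":0,"rz":0,"fingers":1},{"x":0,"y":0,"z":0,"rx":0,"ry":0,"rz":0,"fingers":1}], "force": 8}}

```text
time_s: 9.4
tool_pos: [0.441, 0.0481, 0.1715]
tool_rot: [180.0, 0.0, 97.5]
force: [0.5, 0.5, 0.0]
grip_width: 0.0103
grasp_force: 8.0
```

Gripped at 10.3 mm with no side force. I'll firm the grip and lift straight up.

Request:
{"api": "drive_tool", "payload": {"moves": [{"x":0,"y":0,"z":0,"rx":0,"ry":0,"rz":0,"fingers":1},{"x":0,"y":0,"z":0,"rx":0,"ry":0,"rz":0,"fingers":1},{"x":0,"y":0,"z":-10,"rx":0,"ry":0,"rz":0,"fingers":1},{"x":0,"y":0,"z":-25,"rx":0,"ry":0,"rz":0,"fingers":1},{"x":0,"y":0,"z":-45,"rx":0,"ry":0,"rz":0,"fingers":1},{"x":0,"y":0,"z":-75,"rx":0,"ry":0,"rz":0,"fingers":1},{"x":0,"y":0,"z":-110,"rx":0,"ry":0,"rz":0,"fingers":1},{"x":0,"y":0,"z":-145,"rx":0,"ry":0,"rz":0,"fingers":1},{"x":0,"y":0,"z":-175,"rx":0,"ry":0,"rz":0,"fingers":1},{"x":0,"y":0,"z":-190,"rx":0,"ry":0,"rz":0,"fingers":1},{"x":0,"y":0,"z":-190,"rx":0,"ry":0,"rz":0,"fingers":1},{"x":0,"y":0,"z":-190,"rx":0,"ry":0,"rz":0,"fingers":1}], "force": 35}}

```text
time_s: 10.9
tool_pos: [0.4403, 0.048, 0.3602]
tool_rot: [-179.9, -0.0, 97.4]
force: [0.5, -0.1, -4.6]
grip_width: 0.0095
grasp_force: 35.0
```

```bash
python3 - <<'E'
from h import *
p,R,o=cur(); print(p,o["tool_rot"],o["force"],o["wrist_torque"],o["grip_width"])
yaw=-53.5; C=np.array([.521,-.368]); ex=np.array([np.cos(np.radians(yaw)),np.sin(np.radians(yaw))])
Rrel=Ro.from_euler("z",7.5,degrees=True).inv()*Ro.from_euler("xyz",[180,0,97.5],degrees=True)
for lean,x,z in ((0,-5,.24),(15,-5,.24),(15,9,.060),(15,9,.036),(15,14,.0315)):
    Rt=Ro.from_euler("zy",[0,0]) if 0 else Ro.from_euler("z",yaw,degrees=True)*Ro.from_euler("y",lean,degrees=True)
    foot=np.r_[C+ex*x/1000,z]; tcp=foot+Rt.apply([0,0,.1615])
    print(lean,x,z,tcp.round(4),delta(tcp,Rt*Rrel,p,R))
E
```

```text
[0.44028691 0.04800403 0.36016414] [-1.79851477e+02 -9.03002775e-03  9.74486051e+01] [ 0.46027785 -0.08152195 -4.56388619] [-0.00060161 -0.08638964  0.02797763] 0.009499066772291757
0 -5 0.24 [ 0.518  -0.364   0.4015] [-4.186e+02  2.360e+01 -4.150e+01 -2.000e-03  1.000e-03  1.064e+00]
15 -5 0.24 [ 0.5429 -0.3976  0.396 ] [-4.551e+02  4.390e+01 -3.600e+01  2.340e-01  1.400e-01  1.057e+00]
15 9 0.06 [ 0.5512 -0.4088  0.216 ] [-4.674e+02  5.110e+01  1.440e+02  2.340e-01  1.400e-01  1.057e+00]
15 9 0.036 [ 0.5512 -0.4088  0.192 ] [-4.674e+02  5.120e+01  1.680e+02  2.340e-01  1.400e-01  1.057e+00]
15 14 0.0315 [ 0.5542 -0.4129  0.1875] [-4.718e+02  5.360e+01  1.725e+02  2.340e-01  1.400e-01  1.057e+00]
```

Request:
{"api": "drive_tool", "payload": {"moves": [{"x":-15,"y":-3,"z":-15,"rx":0,"ry":0,"rz":0,"fingers":1},{"x":-45,"y":-7,"z":-30,"rx":0,"ry":0,"rz":0,"fingers":1},{"x":-85,"y":-14,"z":-41,"rx":0,"ry":0,"rz":0,"fingers":1},{"x":-125,"y":-20,"z":-41,"rx":0,"ry":0,"rz":0,"fingers":1},{"x":-165,"y":-26,"z":-41,"rx":0,"ry":0,"rz":0,"fingers":1},{"x":-205,"y":-32,"z":-41,"rx":0,"ry":0,"rz":0,"fingers":1},{"x":-245,"y":-38,"z":-41,"rx":0,"ry":0,"rz":0,"fingers":1},{"x":-285,"y":-45,"z":-41,"rx":0,"ry":0,"rz":0,"fingers":1},{"x":-325,"y":-51,"z":-41,"rx":0,"ry":0,"rz":0.1,"fingers":1},{"x":-355,"y":-55,"z":-41,"rx":0,"ry":0,"rz":0.22,"fingers":1},{"x":-372,"y":-55,"z":-41,"rx":0,"ry":0,"rz":0.36,"fingers":1},{"x":-380,"y":-45,"z":-41,"rx":0,"ry":0,"rz":0.5,"fingers":1},{"x":-390,"y":-30,"z":-41,"rx":0,"ry":0,"rz":0.64,"fingers":1},{"x":-400,"y":-15,"z":-41,"rx":0,"ry":0,"rz":0.78,"fingers":1},{"x":-410,"y":0,"z":-41,"rx":0,"ry":0,"rz":0.92,"fingers":1},{"x":-416,"y":15,"z":-41,"rx":0,"ry":0,"rz":1.03,"fingers":1},{"x":-419,"y":23.6,"z":-41.5,"rx":0,"ry":0,"rz":1.064,"fingers":1},{"x":-419,"y":23.6,"z":-41.5,"rx":0,"ry":0,"rz":1.064,"fingers":1}]}}

```text
time_s: 13.15
tool_pos: [0.5184, -0.3653, 0.4023]
tool_rot: [-179.9, 0.1, 36.5]
force: [0.3, -0.3, -4.1]
grip_width: 0.0102
grasp_force: 35.0
```

```bash
python3 - <<'E'
from h import *
from cell import vision
p,R,o=cur(); print(p,o["tool_rot"],o["force"],o["wrist_torque"],o["grip_width"],o["time_s"])
S=vision.read_camera("side"); np.savez("side5.npz",**S)
H=hsv(S); h,s,v=H[...,0],H[...,1],H[...,2]
for A,ce,q in comps(S,(h>100)&(h<130)&(s>100),(150,400,60,300),20): print("blue",A,ce,q.min(0),q.max(0),cv2.boxPoints(cv2.minAreaRect(q.astype(np.float32))).tolist())
yaw=-53.5; C=np.array([.521,-.368]); ex=np.array([np.cos(np.radians(yaw)),np.sin(np.radians(yaw))])
Rt=Ro.from_euler("z",yaw,degrees=True); foot=p-[0,0,.1615]
print("expect corners px",proj(S,np.array([foot+Rt.apply([5,sy*.065,z]) for sy,z in ((-1,0),(1,0),(1,.19),(-1,.19))]*1)+Rt.apply([-5+.005,0,0])))
Rrel=Ro.from_euler("z",7.5,degrees=True).inv()*Ro.from_euler("xyz",[180,0,97.5],degrees=True)
for lean,x,z in ((5,-5,.24),(10,-5,.24),(15,-5,.24),(15,5,.060),(15,5,.036),(15,14,.0315)):
    Rt=Ro.from_euler("z",yaw,degrees=True)*Ro.from_euler("y",lean,degrees=True)
    foot=np.r_[C+ex*x/1000,z]; tcp=foot+Rt.apply([0,0,.1615])
    print(lean,x,z,tcp.round(4),delta(tcp,Rt*Rrel,p,R))
E
```

```text
[ 0.51835481 -0.36528053  0.40226582] [-1.79921449e+02  8.53680845e-02  3.64757011e+01] [ 0.34861288 -0.34046156 -4.0816142 ] [-0.02495498 -0.00405483  0.00918114] 0.010194703288892814 13.15
blue 1344 [263.02232143 152.06845238] [249 110] [278 196] [[249.0, 110.0], [278.0, 110.0], [278.0, 196.0], [249.0, 196.0]]
expect corners px [[252.68896145 200.07906676]
 [280.43370268 176.02590195]
 [281.30811011 109.3489298 ]
 [250.42083507 129.49780777]]
5 -5 0.24 [ 0.5264 -0.3753  0.4009] [ 5.00e-01  1.28e+01  1.40e+00  8.60e-02  1.00e-03 -0.00e+00]
10 -5 0.24 [ 0.5347 -0.3865  0.399 ] [ 5.00e-01  2.68e+01  3.20e+00  1.73e-01  1.00e-03 -1.00e-03]
15 -5 0.24 [ 0.5429 -0.3976  0.396 ] [ 5.00e-01  4.06e+01  6.20e+00  2.60e-01  1.00e-03 -1.00e-03]
15 5 0.06 [ 0.5488 -0.4056  0.216 ] [ 8.000e-01  5.080e+01  1.862e+02  2.600e-01  1.000e-03 -1.000e-03]
15 5 0.036 [ 0.5488 -0.4056  0.192 ] [ 8.000e-01  5.080e+01  2.102e+02  2.600e-01  1.000e-03 -1.000e-03]
15 14 0.0315 [ 0.5542 -0.4129  0.1875] [ 9.000e-01  5.990e+01  2.147e+02  2.600e-01  1.000e-03 -1.000e-03]
```

```bash
python3 - <<'E'
from h import *
from cell import vision
S=dict(np.load("side5.npz")); T=vision.read_camera("top"); np.savez("top5.npz",**T)
p,R,o=cur()
yaw=-53.5; Rt=Ro.from_euler("z",yaw,degrees=True); foot=p-[0,0,.1615]
for nm,c,b in (("side",S,(150,400,60,300)),("top",T,(280,400,150,265))):
    H=hsv(c); h,s,v=H[...,0],H[...,1],H[...,2]
    for A,ce,q in comps(c,(h>98)&(h<132)&(s>75),b,8)[:2]:
        print(nm,A,ce,[(u,q[q[:,0]==u,1].min(),q[q[:,0]==u,1].max()) for u in range(q[:,0].min(),q[:,0].max()+1,2)])
    for x in (-.005,.005): print("exp",x,proj(c,np.array([foot+Rt.apply([x,sy*.065,z]) for sy,z in ((-1,0),(1,0),(1,.19),(-1,.19))])).round(1).tolist())
a=cv2.resize(S["image"][80:290,200:320,::-1],None,fx=2.8,fy=2.8,interpolation=cv2.INTER_CUBIC); b=cv2.resize(T["image"][165:270,280:390,::-1],None,fx=4,fy=4,interpolation=cv2.INTER_CUBIC)
W=np.zeros((590,790,3),np.uint8);W[:a.shape[0],:a.shape[1]]=a;W[:b.shape[0],345:345+b.shape[1]]=b;cv2.imwrite("pics/p5.png",W)
E
```

```text
side 1865 [263.68364611 154.33726542] [(249, np.int64(129), np.int64(148)), (251, np.int64(127), np.int64(196)), (253, np.int64(126), np.int64(196)), (255, np.int64(125), np.int64(195)), (257, np.int64(124), np.int64(193)), (259, np.int64(121), np.int64(191)), (261, np.int64(120), np.int64(189)), (263, np.int64(119), np.int64(187)), (265, np.int64(120), np.int64(186)), (267, np.int64(135), np.int64(184)), (269, np.int64(134), np.int64(182)), (271, np.int64(133), np.int64(181)), (273, np.int64(122), np.int64(179)), (275, np.int64(112), np.int64(177)), (277, np.int64(110), np.int64(176)), (279, np.int64(111), np.int64(158))]
side 22 [160.13636364  87.72727273] [(157, np.int64(87), np.int64(88)), (159, np.int64(87), np.int64(89)), (161, np.int64(86), np.int64(89)), (163, np.int64(87), np.int64(88))]
exp -0.005 [[249.1, 198.6], [277.0, 174.8], [277.5, 108.3], [246.4, 128.2]]
exp 0.005 [[252.4, 199.9], [280.2, 175.8], [281.1, 109.1], [250.1, 129.3]]
top 59 [361.22033898 193.86440678] [(348, np.int64(197), np.int64(198)), (350, np.int64(196), np.int64(196)), (352, np.int64(195), np.int64(195)), (354, np.int64(194), np.int64(194)), (356, np.int64(193), np.int64(193)), (358, np.int64(192), np.int64(192)), (360, np.int64(191), np.int64(191)), (362, np.int64(189), np.int64(192)), (364, np.int64(190), np.int64(194)), (366, np.int64(193), np.int64(197)), (368, np.int64(195), np.int64(199))]
exp -0.005 [[373.4, 233.7], [345.2, 197.5], [360.9, 188.4], [394.1, 230.8]]
exp 0.005 [[376.2, 231.6], [347.9, 195.4], [364.0, 186.0], [397.3, 228.4]]
```

FK and both cameras agree to within a few mm, so I'll bias 5 mm sideways. Now tilt at height, then lower in front of the backrest.

Request:
{"api": "drive_tool", "payload": {"moves": [{"x":5.5,"y":13,"z":1,"rx":0.087,"ry":0,"rz":0,"fingers":1},{"x":5.5,"y":27,"z":3,"rx":0.174,"ry":0,"rz":0,"fingers":1},{"x":5.5,"y":40.6,"z":6,"rx":0.26,"ry":0,"rz":0,"fingers":1},{"x":5.5,"y":43,"z":30,"rx":0.26,"ry":0,"rz":0,"fingers":1},{"x":6,"y":45,"z":60,"rx":0.26,"ry":0,"rz":0,"fingers":1},{"x":6,"y":47,"z":90,"rx":0.26,"ry":0,"rz":0,"fingers":1},{"x":6,"y":49,"z":120,"rx":0.26,"ry":0,"rz":0,"fingers":1},{"x":6,"y":50.8,"z":150,"rx":0.26,"ry":0,"rz":0,"fingers":1},{"x":6,"y":50.8,"z":175,"rx":0.26,"ry":0,"rz":0,"fingers":1},{"x":6,"y":50.8,"z":190,"rx":0.26,"ry":0,"rz":0,"fingers":1},{"x":6,"y":50.8,"z":200,"rx":0.26,"ry":0,"rz":0,"fingers":1},{"x":6,"y":50.8,"z":205,"rx":0.26,"ry":0,"rz":0,"fingers":1},{"x":6,"y":50.8,"z":205,"rx":0.26,"ry":0,"rz":0,"fingers":1},{"x":6,"y":50.8,"z":205,"rx":0.26,"ry":0,"rz":0,"fingers":1}]}}

```text
time_s: 15.0
tool_pos: [0.5541, -0.4018, 0.199]
tool_rot: [-165.2, -0.0, 36.5]
force: [0.4, -0.7, -4.3]
grip_width: 0.0098
grasp_force: 35.0
```

```bash
cat > st.py <<'E'
from h import *
p,R,o=cur(); yaw=-53.5; C=np.array([.521,-.368]); Y=Ro.from_euler("z",yaw,degrees=True)
Rrel=Ro.from_euler("z",7.5,degrees=True).inv()*Ro.from_euler("xyz",[180,0,97.5],degrees=True)
Rt=R*Rrel.inv(); f=p-Rt.apply([0,0,.1615])
print("foot deck-frame mm",(Y.inv().apply(f-np.r_[C,.03])*1000).round(1),"lean",np.degrees(np.arccos(Rt.as_matrix()[2,2])).round(1),"force deck",Y.inv().apply(o["force"]).round(1),"t",o["time_s"],o["grip_width"])
for ax in ([1,0,0],[0,0,-1]): print("1mm world deck",ax,R.inv().apply(Y.apply(ax)).round(3))
E
python3 st.py
```

```text
foot deck-frame mm [ 5.6  6.5 12.8] lean 14.8 force deck [ 0.8 -0.1 -4.3] t 15.0 0.009763007668521104
1mm world deck [1, 0, 0] [ 0.     0.967 -0.256]
1mm world deck [0, 0, -1] [-0.     0.256  0.967]
```

Request:
{"api": "drive_tool", "payload": {"moves": [{"x":0,"y":1,"z":4,"rx":0,"ry":0,"rz":0,"fingers":1},{"x":0,"y":2.1,"z":7.8,"rx":0,"ry":0,"rz":0,"fingers":1},{"x":0,"y":4,"z":7.3,"rx":0,"ry":0,"rz":0,"fingers":1},{"x":0,"y":6,"z":6.8,"rx":0,"ry":0,"rz":0,"fingers":1},{"x":0,"y":6,"z":6.8,"rx":0,"ry":0,"rz":0,"fingers":1},{"x":0,"y":6,"z":6.8,"rx":0,"ry":0,"rz":0,"fingers":1}]}}

```text
time_s: 15.75
tool_pos: [0.5562, -0.4049, 0.19]
tool_rot: [-165.1, 0.0, 36.5]
force: [0.5, 0.1, -4.7]
grip_width: 0.0097
grasp_force: 35.0
```

```bash
python3 st.py
```

```text
foot deck-frame mm [9.  6.4 3.9] lean 14.9 force deck [ 0.2  0.5 -4.7] t 15.75 0.009690444632141228
1mm world deck [1, 0, 0] [ 0.     0.966 -0.257]
1mm world deck [0, 0, -1] [0.    0.257 0.966]
```

No contact yet. I'll move on towards the backrest by 3 mm.

Request:
{"api": "drive_tool", "payload": {"moves": [{"x":0,"y":1.5,"z":-0.4,"rx":0,"ry":0,"rz":0,"fingers":1},{"x":0,"y":3,"z":-0.8,"rx":0,"ry":0,"rz":0,"fingers":1},{"x":0,"y":3,"z":-0.8,"rx":0,"ry":0,"rz":0,"fingers":1},{"x":0,"y":3,"z":-0.8,"rx":0,"ry":0,"rz":0,"fingers":1}]}}

```text
time_s: 16.25
tool_pos: [0.5579, -0.4073, 0.1899]
tool_rot: [-165.1, 0.0, 36.5]
force: [-0.1, 0.5, -3.7]
grip_width: 0.0096
grasp_force: 35.0
```

```bash
python3 st.py
```

```text
foot deck-frame mm [12.1  6.3  3.8] lean 14.9 force deck [-0.5  0.2 -3.7] t 16.25 0.00962958194105204
1mm world deck [1, 0, 0] [ 0.     0.966 -0.257]
1mm world deck [0, 0, -1] [0.    0.257 0.966]
```

Request:
{"api": "drive_tool", "payload": {"moves": [{"x":0,"y":1.5,"z":-0.4,"rx":0,"ry":0,"rz":0,"fingers":1},{"x":0,"y":3,"z":-0.8,"rx":0,"ry":0,"rz":0,"fingers":1},{"x":0,"y":3,"z":-0.8,"rx":0,"ry":0,"rz":0,"fingers":1},{"x":0,"y":3,"z":-0.8,"rx":0,"ry":0,"rz":0,"fingers":1}]}}

```text
time_s: 16.75
tool_pos: [0.5597, -0.4096, 0.1899]
tool_rot: [-165.1, 0.0, 36.5]
force: [-0.8, 1.1, -3.5]
grip_width: 0.0096
grasp_force: 35.0
```

```bash
python3 st.py
```

```text
foot deck-frame mm [14.8  6.4  3.8] lean 14.9 force deck [-1.4 -0.  -3.5] t 16.75 0.009567697860628352
1mm world deck [1, 0, 0] [ 0.     0.966 -0.258]
1mm world deck [0, 0, -1] [0.    0.258 0.966]
```

A slight contact is building (-1.4 N). Now lower onto the deck.

Request:
{"api": "drive_tool", "payload": {"moves": [{"x":0,"y":0.2,"z":1,"rx":0,"ry":0,"rz":0,"fingers":1},{"x":0,"y":0.3,"z":2,"rx":0,"ry":0,"rz":0,"fingers":1},{"x":0,"y":0.3,"z":2,"rx":0,"ry":0,"rz":0,"fingers":1},{"x":0,"y":0.3,"z":2,"rx":0,"ry":0,"rz":0,"fingers":1}]}}

```text
time_s: 17.25
tool_pos: [0.5595, -0.4095, 0.188]
tool_rot: [-165.1, 0.0, 36.5]
force: [-1.5, 1.9, -2.7]
grip_width: 0.0097
grasp_force: 35.0
```

```bash
python3 st.py
```

```text
foot deck-frame mm [14.7  6.3  1.9] lean 14.9 force deck [-2.4 -0.  -2.7] t 17.25 0.009713835779164659
1mm world deck [1, 0, 0] [ 0.     0.966 -0.258]
1mm world deck [0, 0, -1] [0.    0.258 0.966]
```

Request:
{"api": "drive_tool", "payload": {"moves": [{"x":0,"y":0,"z":0.6,"rx":0,"ry":0,"rz":0,"fingers":1},{"x":0,"y":0,"z":1.2,"rx":0,"ry":0,"rz":0,"fingers":1},{"x":0,"y":0,"z":1.2,"rx":0,"ry":0,"rz":0,"fingers":1},{"x":0,"y":0,"z":1.2,"rx":0,"ry":0,"rz":0,"fingers":1}]}}

```text
time_s: 17.75
tool_pos: [0.5596, -0.4094, 0.1874]
tool_rot: [-165.1, -0.0, 36.5]
force: [-1.8, 3.0, 2.0]
grip_width: 0.0095
grasp_force: 35.0
```

```bash
python3 st.py; python3 - <<'E'
from h import *
from cell import vision
S=vision.read_camera("side"); T=vision.read_camera("top")
a=cv2.resize(S["image"][90:290,200:320,::-1],None,fx=2.9,fy=2.9,interpolation=cv2.INTER_CUBIC); b=cv2.resize(T["image"][165:270,280:390,::-1],None,fx=4,fy=4,interpolation=cv2.INTER_CUBIC)
W=np.zeros((590,795,3),np.uint8);W[:a.shape[0],:a.shape[1]]=a;W[:b.shape[0],350:350+b.shape[1]]=b;cv2.imwrite("pics/p6.png",W)
E
```

```text
foot deck-frame mm [14.8  6.4  1.3] lean 14.9 force deck [-3.5  0.4  2. ] t 17.75 0.009451008647762606
1mm world deck [1, 0, 0] [ 0.     0.967 -0.257]
1mm world deck [0, 0, -1] [-0.     0.257  0.967]
```

The foot is on the deck and the tablet leans lightly on the backrest. Open the fingers.

Request:
{"api": "drive_tool", "payload": {"moves": [{"x":0,"y":0,"z":0,"rx":0,"ry":0,"rz":0,"fingers":0.7},{"x":0,"y":0,"z":0,"rx":0,"ry":0,"rz":0,"fingers":0.5},{"x":0,"y":0,"z":0,"rx":0,"ry":0,"rz":0,"fingers":0.2},{"x":0,"y":0,"z":0,"rx":0,"ry":0,"rz":0,"fingers":0},{"x":0,"y":0,"z":0,"rx":0,"ry":0,"rz":0,"fingers":0},{"x":0,"y":0,"z":0,"rx":0,"ry":0,"rz":0,"fingers":0}], "force": 3}}

```text
time_s: 18.6
tool_pos: [0.5595, -0.4094, 0.1868]
tool_rot: [-165.1, 0.0, 36.5]
force: [0.8, -0.3, 0.1]
grip_width: 0.0425
grasp_force: 0.0
```

```bash
python3 st.py
```

```text
foot deck-frame mm [14.7  6.4  0.7] lean 14.9 force deck [0.7 0.4 0.1] t 18.6 0.0424573685092922
1mm world deck [1, 0, 0] [ 0.     0.966 -0.257]
1mm world deck [0, 0, -1] [0.    0.257 0.966]
```

Request:
{"api": "drive_tool", "payload": {"moves": [{"x":0,"y":0,"z":-10,"rx":0,"ry":0,"rz":0,"fingers":0},{"x":0,"y":0,"z":-25,"rx":0,"ry":0,"rz":0,"fingers":0},{"x":0,"y":0,"z":-50,"rx":0,"ry":0,"rz":0,"fingers":0},{"x":0,"y":0,"z":-90,"rx":0,"ry":0,"rz":0,"fingers":0},{"x":0,"y":0,"z":-140,"rx":0,"ry":0,"rz":0,"fingers":0},{"x":0,"y":0,"z":-180,"rx":0,"ry":0,"rz":0,"fingers":0},{"x":-40,"y":0,"z":-200,"rx":0,"ry":0,"rz":0,"fingers":0},{"x":-90,"y":0,"z":-200,"rx":0,"ry":0,"rz":0,"fingers":0},{"x":-140,"y":0,"z":-200,"rx":0,"ry":0,"rz":0,"fingers":0},{"x":-190,"y":0,"z":-200,"rx":0,"ry":0,"rz":0,"fingers":0},{"x":-240,"y":0,"z":-200,"rx":0,"ry":0,"rz":0,"fingers":0},{"x":-280,"y":0,"z":-200,"rx":0,"ry":0,"rz":0,"fingers":0},{"x":-280,"y":0,"z":-200,"rx":0,"ry":0,"rz":0,"fingers":0}]}}

```text
time_s: 20.23
tool_pos: [0.3587, -0.6163, 0.3763]
tool_rot: [-165.6, 0.2, 36.1]
force: [0.6, -0.5, -0.3]
grip_width: 0.0435
grasp_force: 0.0
```

```bash
python3 - <<'E'
from h import *
from cell import vision
S=vision.read_camera("side"); T=vision.read_camera("top"); np.savez("side7.npz",**S); np.savez("top7.npz",**T)
a=cv2.resize(S["image"][140:290,190:330,::-1],None,fx=2.8,fy=2.8,interpolation=cv2.INTER_CUBIC); b=cv2.resize(T["image"][175:270,295:395,::-1],None,fx=4,fy=4,interpolation=cv2.INTER_CUBIC)
W=np.zeros((425,795,3),np.uint8);W[:a.shape[0],:a.shape[1]]=a;W[:b.shape[0],394:394+b.shape[1]]=b;cv2.imwrite("pics/p7.png",W)
for A,ce,q in comps(T,(lambda H:(H[...,0]<14)&(H[...,1]>160)&(H[...,2]>90))(hsv(T)),(315,330,228,245)): print(A,ce)
E
```

```text
11 [324.54545455 234.63636364]
8 [320.125 238.125]
```

View pics/p7.png

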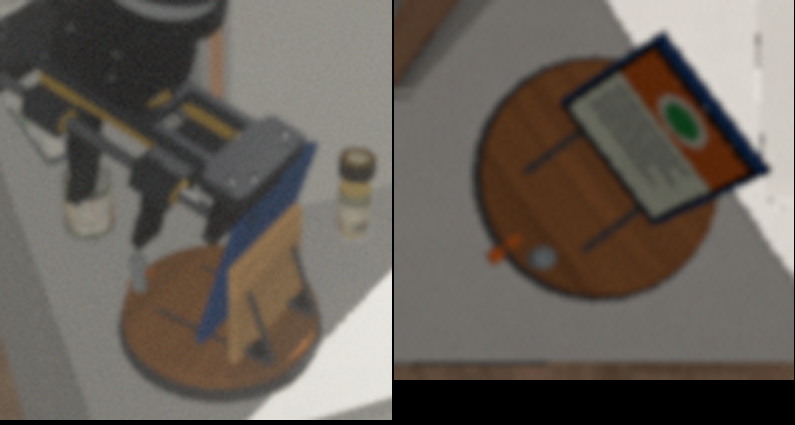

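The last picture shows the tablet leaning on the backrest, screen to the marks. Its foot edge, (563,102) to (653,222), is square to the rails and about 6 mm off centre. The marks, (497,255) and (515,243), are in line and the gripper is clear.

```bash
python3 -c "
from cell import workorder; print(workorder.sign_off())"
```

```text
the job is handed in; nothing more can be done
None
```

I've handed the job in: the deck is turned so the marks line up to within about 2°, and the tablet leans against the backrest at about 15°, square to it and roughly 6 mm off centre. I saw no sign that the tin or pepper jar moved; I didn't check the chilli jar at the end. The sign-off gave no verdict.

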